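# Set the roller at the top of the rolling-inertia rig

### The job

Get the incline rig ready for its next run: with a fingertip, push the steel roller that stands in the channel steadily up the slope and over the spring catch near the top, then let go, so that the catch has sprung up behind it and the roller rests back on the catch and stays there. Do not lift the roller off the channel floor or flick it up, and leave the loose things around the rig where they lie.

Things in the scene. Friction and masses are not known exactly. Their poses are not given: they have to be found in the camera images.
- rig: Incline rig, fixed to the bench: plywood base 500 x 110 x 18 mm with an aluminium U-channel along its middle. Origin: centre of the base's underside; x points to the channel's high end, y across, z up. Channel 22 mm wide inside; walls 3 mm thick, only 14 mm above the floor all along, so the roller stands well clear of them; nothing bridges it. Low part: level run-out, see buffer
- buffer (a point): Centre of the floor line where the level, rubber-lined run-out (floor 70 mm above the bench, 135 mm long up to the foot of the slope) ends at the low end against a rubber buffer, 20 mm above the floor and 10 mm thick
- track: Sloped part of the channel, fixed, rising at 7 degrees. Origin: on the floor's centre line at the foot of the slope; x points up along the floor, z square to it. An upright aluminium end stop has its face at x = 0.292 and is 42 mm high. Black sensor blocks, 20 mm long and 10 mm above the floor, sit outside the walls at x = 0.050 and 0.165, reaching out to y = +/-0.027
- roller: Steel roller: a wheel 60 mm in diameter, 18 mm wide, about 0.3 kg, standing on edge in the channel, at first at rest on the level run-out. Origin at its centre; its y is the axle line, x and z turn as it rolls. On the slope its centre is 30 mm off the floor, and let go there it rolls back down. It touches the end stop when its centre is at track x = 0.262
- catch (a joint): One-way spring catch in a slot of the channel floor, in rad: 0 = sprung up, nose 9 mm above the floor; 0.6 or more = pressed below the floor, as when the roller passes over it. A roller coming up folds it with a push of a newton or two; it springs up by itself once the roller's centre is past about track x = 0.253, and then locks against a roller coming back
- catch_nose (a point): Centre of the catch's round nose (radius 4 mm): when up, at track x = 0.229, 5 mm above the floor, on the centre line. The catch's release tab, 16 x 18 mm, stands outside the wall on the rig's -y side, at track x = 0.256, about 10 mm below the floor's level
- seat (a point): Where the roller's centre is when it rests back against the raised catch: track x = 0.252, 30 mm off the floor. There is then a 10 mm gap between the roller and the end stop
- disc: Spare solid steel disc, 60 mm in diameter, 18 mm thick, lying flat on the bench beside the rig. Origin: centre of its underside. To be left alone
- tube: Spare brass tube roller, 60 mm outside, 46 mm inside, 30 mm tall, standing on end on the bench beside the rig. Origin: centre of its underside. To be left alone
- screwdriver: Screwdriver 190 mm long lying on the bench on the other side of the rig. Origin near its middle, x along it to the tip. To be left alone
Not all that is in view belongs to the job. Leave any pink or purple look-alike of the roller alone.

How it is judged:
By the outcome, as a careful person would: the job done as asked, in the order asked, and still so for the second after the job is handed in, with the robot touching nothing.
It also fails if it takes over 43 s, if anything falls off the work surface, if the arm or the gripper's body presses on something with over 40 N, if the wrist force passes 120 N, or if a joint passes its speed limit or range.

### The arm

A 7-joint arm with a two-finger parallel gripper is mounted at the origin on the work surface. World frame = base frame: x ahead of the robot, y to its left, z up, the work surface at z = 0. Lengths are in mm, angles in rad, forces in N, time in s.
With the tool pointing down it reaches from about 400 to 875 mm from the base axis. Payload 6.5 kg.
Tool frame: the origin (TCP) lies on the centre line of the jaws, within the pads' length; the fingertips stand 25 mm ahead of it and the grasp point (between the pads) lies 6 mm ahead of it; z points along the fingers, y is the direction in which the jaws open and shut (so a half turn about z gives the same grasp; the last joint's range is limited). The gripper opens to 88 mm and grips with 3 to 60 N. Pads are 18 mm wide; open, the fingers measure 123 mm over their backs; the gripper's body (75 mm by 187 mm) begins 45 mm behind the grasp point.
Start: joints at [-1.229, 0.536, -0.004, 1.538, 0.003, 1.067, -0.071], TCP at [257.779, 596.691, 226.416] pointing down, gripper open.
Joint ranges: [-2.7, 2.7], [-0.37, 2.16], [-1.27, 1.26], [0.24, 2.4], [-1.31, 4.45], [0.19, 1.91], [-2.76, 2.76]. Speed limits (rad/s): [2.39, 2.39, 3.14, 3.14, 3.14, 3.14, 3.14].

### API

Orientations are given as a rotation vector (axis times angle).
In Python, from bench import manip, optics, job gives the robot as it stands. The module is installed in compiled form; this text tells all that it offers.
- The arm moves only by the tool move_arm, never from a script. Its argument "moves" is a list of rows, each a list of 7 numbers: the shift along the tool's x, y, z scaled (see below), then the turn, a rotation vector about the tool's x, y, z scaled (see below), then the opening, from 0 (shut) to 1 (fully open). In form: [[tx, ty, tz, rx, ry, rz, grip], ...]. A call has 1 to 5 rows; each row shifts and turns the pose as measured when the row begins, along the tool's axes as they then stand; what a row does not reach is not made up. The controller multiplies each number of a shift by 0.04 m and each number of a turn by 0.08 rad. A row lasts 1/12 s, in which the tool goes at most 41.7 mm and 7.16 degrees, less where a joint would pass 70% of its speed; a pose out of reach is approached as far as the arm can. A call with a number of a shift or a turn outside -1 to 1 is refused whole. A call with a gripper value outside its range is refused whole. The fingers move at their own pace and stop on an object; the grip force is fixed at half the most. Time passes only in rows, so rows that do not move let the fingers close. It gives the time, the measured TCP pose, the force and the opening at its end, in the units of the state.
- manip.get_state(): the state, without advancing time (a new reading comes with each control period).
- optics.camera(name): name is "scene" or "top"; returns the picture (400x640x3 uint8, red, green, blue); there is no depth.
- optics.camera_info(name): a dict with "fx", "fy", "cx", "cy" (pixels), "pose" (4x4, takes a point from camera to world coordinates). Camera axes: x right, y down, z forward; pixel columns grow to the right and rows downward; lengths in mm; the calibration is good to about 2 mm. A picture is of the moment at which its call begins. camera_info takes no time and is no camera call.
- job.close_job(): hands the job in, once; it reports no verdict.
Trained networks look in the newest picture that a camera, given by its name, has taken for a name from the list of things; names that differ only in an ending like _2 or _b are one class to them, and where a whole thing is asked for, a point or a joint stands for the part that bears it (a point fixed in the world has none). Each returns a list of dicts, best first, with "p" (0 to 1); they miss things now and then, are a little off and sometimes report something else, mostly with a low value. They report only what shows in the picture. A call takes as long as a camera call. They do not tell look-alikes from the thing itself.
- optics.recognise(query, camera): "position" ([x, y, z] in mm, in the coordinates of the camera as it stood for that picture, good to about 4 mm: the middle of the surface that is visible of it).
- optics.trace(query, camera): "region" (400x640 bool, what is visible of it).
- optics.mark_of(query, camera): "position" ([x, y, z] in mm, in the coordinates of the camera as it stood for that picture, good to about 4 mm: a listed point, or the origin of a listed thing).
The state is a dict: "time_s": time; "joint_pos": joint angles; "joint_vel": joint speeds; "effort": joint torques, N m; "tcp_pos": TCP position; "tcp_rot": TCP orientation; "force": force on the tool from outside, world axes, zero at the start; "moment": the same for the moment, N m; "gripper_width": finger opening in mm.
Only numpy, scipy, OpenCV 4.12 (cv2) and the standard library are available. Lean on these libraries where they do the work, as an engineer would, in place of code of your own. Each camera call takes 0.05 s, during which the arm holds its last target. There are 200 camera calls.

## Working session

There is one attempt and no reset: what is moved stays moved. The work goes in short steps, Python scripts to look and compute and a tool call to move; the robot and the scene stay as the last step left them, time stands still between calls to the robot, and variables do not carry over. Pictures are saved under pics/ and viewed, about 8 in all and at most 12, crops included, and the job is handed in when it is done.

Besides the shell and the picture viewer there is one more tool, called as name(argument=value, ...), one argument or row to a line, values as JSON. move_arm: Moves the arm, as the interface text tells. Its arguments: {"type":"object","properties":{"moves":{"type":"array"}},"required":["moves"]}

```bash
mkdir -p pics
cat > h.py <<'E'
import numpy as np, cv2
from bench import manip, optics, job
from scipy.spatial.transform import Rotation as R
def w(cam,p):
    T=np.array(optics.camera_info(cam)["pose"]); return T[:3,:3]@np.array(p)+T[:3,3]
def snap(cam,name):
    im=optics.camera(cam); cv2.imwrite(f"pics/{name}.png",im[:,:,::-1]); return im
E
python3 - <<'E'
from h import *
np.set_printoptions(precision=1,suppress=True)
a=snap("scene","s0");b=snap("top","t0")
cv2.imwrite("pics/both.png",cv2.resize(np.vstack([a,b]),(800,1000))[:,:,::-1])
for c in ("scene","top"):
    i=optics.camera_info(c);print(c,i["fx"],i["cx"],i["cy"]);print(np.array(i["pose"]))
    for q in ("rig","buffer","track","roller","catch_nose","seat"):
        print(c,q,[(round(d["p"],2),w(c,d["position"])) for d in optics.mark_of(q,c)[:3]])
s=manip.get_state();print(s)
E
```

```text
scene 385.54579586563426 319.51461435243556 203.00749802796022
[[ -0.8   0.4  -0.4 868. ]
 [  0.5   0.6  -0.6 412.9]
 [ -0.   -0.7  -0.7 604.2]
 [  0.    0.    0.    1. ]]
scene rig [(0.7, array([555.4,   2.7,  -2.8]))]
scene buffer [(0.86, array([ 474. , -205.2,   69.1])), (0.28, array([740.6,  26.8,  -1.5]))]
scene track [(0.6, array([523. , -83.2,  72.3]))]
scene roller [(0.78, array([ 751.8, -155.3,   28.5])), (0.69, array([ 589.5, -272.9,   25.9])), (0.67, array([ 513. , -111.2,  103.4]))]
scene catch_nose [(0.45, array([609.2, 124.3, 103.7]))]
scene seat [(0.93, array([617.4, 147.1, 134.5]))]
top 497.5094086092972 314.9659577675563 199.2107196844098
[[  -0.    -1.     0.1  519.3]
 [  -1.     0.    -0.   -48.7]
 [   0.    -0.1   -1.  1173.2]
 [   0.     0.     0.     1. ]]
top rig [(0.55, array([563.4,   3.4,   2.1]))]
top buffer [(0.61, array([ 474.6, -208.9,   70.6]))]
top track [(0.91, array([533.4, -81.6,  74. ])), (0.36, array([743.9,  22.5,   3.9]))]
top roller [(0.82, array([ 518.3, -114.3,  101.8])), (0.8, array([ 753.8, -162.3,   26.7])), (0.66, array([ 480.3, -334.2,   33.1]))]
top catch_nose [(0.7, array([611.3, 128.1, 106.3])), (0.22, array([ 518.7, -118.2,  101.2]))]
top seat [(0.92, array([620.9, 145.6, 127.4]))]
{'time_s': 0.7, 'joint_pos': array([-1.2,  0.5, -0. ,  1.5,  0. ,  1.1, -0.1]), 'joint_vel': array([ 0., -0.,  0.,  0.,  0., -0., -0.]), 'effort': array([ -0. , -57.1,   1. , -25.2,  -0.1,   0. ,   0. ]), 'tcp_pos': array([257.8, 596.7, 226.4]), 'tcp_rot': array([0.6, 3.1, 0. ]), 'force': array([-0.3, -0. ,  0.1]), 'moment': array([ 0., -0., -0.]), 'gripper_width': 88.09742154794971}
```

View pics/s0.png

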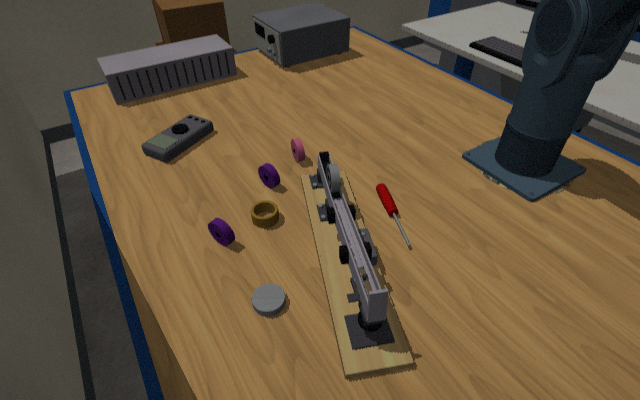

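View pics/t0.png

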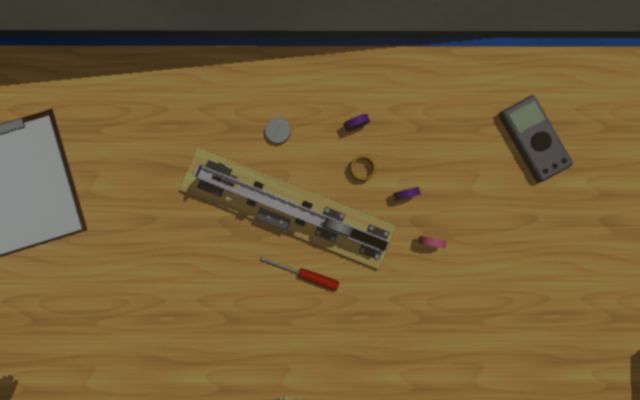

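The scene view shows the rig with its low end at about (325,165), the roller at (335,178) on the run-out and the high end at (372,295). The top view shows the roller at (335,228). The other roller hits are the pink and purple look-alikes. Both views agree on the geometry: buffer about (474,-207,70), roller about (516,-113,102), seat about (619,146,131), with the channel heading at 67.7°. Distances and heights match the text.

```bash
cat >> h.py <<'E'
B=np.array([474.3,-207.]); A=np.deg2rad(67.7); U=np.array([np.cos(A),np.sin(A)]); N=np.array([-U[1],U[0]])
def target(s,z,lat=0): return np.r_[B+U*s+N*lat,z]
RT=R.from_matrix(np.c_[np.r_[U,0],np.r_[-N,0],[0,0,-1]])
def plan(p,mm=30):
    st=manip.get_state(); x=st["tcp_pos"].copy(); q=R.from_rotvec(st["tcp_rot"])
    rv0=(q.inv()*RT).as_rotvec(); print("togo",(p-x).round(1),"turn",rv0.round(3),"t",st["time_s"],"F",st["force"].round(1))
    for k in range(40):
        d=p-x; r=(q.inv()*RT).as_rotvec()
        if np.linalg.norm(d)<.5 and np.linalg.norm(r)<.01: break
        n=max(1,np.ceil(np.linalg.norm(d)/mm),np.ceil(np.linalg.norm(r)/.078))
        t=q.inv().apply(d/n); r=r/n
        print(np.r_[t/40,r/.08].round(2).tolist()); x=x+q.apply(t); q=q*R.from_rotvec(r)
def where():
    st=manip.get_state(); d=st["tcp_pos"]-np.r_[B,0]
    print("t",round(st["time_s"],2),"s",round(d[:2]@U,1),"lat",round(d[:2]@N,1),"z",round(d[2],1),"F",st["force"].round(1),"rot",(R.from_rotvec(st["tcp_rot"]).inv()*RT).as_rotvec().round(3),"w",round(st["gripper_width"],1))
E
python3 -c "
from h import *
where();plan(target(46,215),33)"
```

```text
t 0.7 s 661.4 lat 505.3 z 226.4 F [-0.3 -0.   0.1] rot [ 0.    -0.     1.552] w 88.1
togo [ 234.  -761.1  -11.4] turn [ 0.    -0.     1.552] t 0.7 F [-0.3 -0.   0.1]
[-0.52, -0.61, 0.01, 0.0, -0.0, 0.78]
[-0.55, -0.57, 0.01, 0.0, -0.0, 0.78]
[-0.59, -0.54, 0.01, 0.0, -0.0, 0.78]
[-0.62, -0.5, 0.01, 0.0, -0.0, 0.78]
[-0.65, -0.46, 0.01, 0.0, -0.0, 0.78]
[-0.68, -0.42, 0.01, 0.0, -0.0, 0.78]
[-0.7, -0.38, 0.01, 0.0, -0.0, 0.78]
[-0.72, -0.33, 0.01, 0.0, -0.0, 0.78]
[-0.74, -0.29, 0.01, 0.0, -0.0, 0.78]
[-0.76, -0.24, 0.01, 0.0, -0.0, 0.78]
[-0.77, -0.19, 0.01, 0.0, -0.0, 0.78]
[-0.78, -0.14, 0.01, 0.0, -0.0, 0.78]
[-0.79, -0.1, 0.01, 0.0, -0.0, 0.78]
[-0.79, -0.05, 0.01, 0.0, -0.0, 0.78]
[-0.8, 0.0, 0.01, 0.0, -0.0, 0.78]
[-0.79, 0.05, 0.01, 0.0, -0.0, 0.78]
[-0.79, 0.1, 0.01, 0.0, -0.0, 0.78]
[-0.78, 0.15, 0.01, 0.0, -0.0, 0.78]
[-0.77, 0.2, 0.01, 0.0, -0.0, 0.78]
[-0.76, 0.25, 0.01, 0.0, -0.0, 0.78]
[-0.74, 0.29, 0.01, 0.0, -0.0, 0.78]
[-0.72, 0.34, 0.01, 0.0, -0.0, 0.78]
[-0.7, 0.38, 0.01, 0.0, -0.0, 0.78]
[-0.67, 0.43, 0.01, 0.0, -0.0, 0.78]
[-0.65, 0.47, 0.01, 0.0, -0.0, 0.78]
```

move_arm(
  moves=[
    [-0.52,-0.61,0.0,0,0,0.78,0],
    [-0.55,-0.57,0.0,0,0,0.78,0],
    [-0.59,-0.54,0.0,0,0,0.78,0],
    [-0.62,-0.5,0.0,0,0,0.78,0],
    [-0.65,-0.46,0.0,0,0,0.78,0],
  ],
)

```text
time_s: 1.12
tcp_pos: [300.7, 446.1, 225.2]
tcp_rot: [-1.106, -2.936, -0.007]
force: [0.8, 0.4, 0.5]
gripper_width: 56.7
```

move_arm(
  moves=[
    [-0.68,-0.42,0.0,0,0,0.78,0],
    [-0.7,-0.38,0.0,0,0,0.78,0],
    [-0.72,-0.33,0.0,0,0,0.78,0],
    [-0.74,-0.29,0.0,0,0,0.78,0],
    [-0.76,-0.24,0.0,0,0,0.78,0],
  ],
)

```text
time_s: 1.53
tcp_pos: [347.2, 286.3, 224.9]
tcp_rot: [-1.569, -2.715, -0.011]
force: [-0.2, -0.4, -0.2]
gripper_width: 23.6
```

move_arm(
  moves=[
    [-0.77,-0.19,0.0,0,0,0.78,0],
    [-0.78,-0.14,0.0,0,0,0.78,0],
    [-0.79,-0.1,0.0,0,0,0.78,0],
    [-0.79,-0.05,0.0,0,0,0.78,0],
    [-0.8,0,0.0,0,0,0.78,0],
  ],
)

```text
time_s: 1.95
tcp_pos: [391.0, 125.8, 224.9]
tcp_rot: [-1.99, -2.422, -0.017]
force: [0.6, 0.3, 0.2]
gripper_width: 0.8
```

```bash
python3 -c "
from h import *
where();plan(target(46,215),33)"
```

```text
t 1.95 s 276.3 lat 203.4 z 224.9 F [0.6 0.3 0.2] rot [ 0.001 -0.013  0.584] w 0.8
togo [ 100.8 -290.3   -9.9] turn [ 0.001 -0.013  0.584] t 1.95 F [0.6 0.3 0.2]
[-0.76, 0.11, 0.02, 0.0, -0.02, 0.73]
[-0.75, 0.15, 0.02, 0.0, -0.02, 0.73]
[-0.74, 0.19, 0.02, 0.0, -0.02, 0.73]
[-0.73, 0.24, 0.02, 0.0, -0.02, 0.73]
[-0.72, 0.28, 0.02, 0.0, -0.02, 0.73]
[-0.7, 0.32, 0.02, 0.0, -0.02, 0.73]
[-0.68, 0.36, 0.02, 0.0, -0.02, 0.73]
[-0.66, 0.4, 0.02, 0.0, -0.02, 0.73]
[-0.63, 0.44, 0.02, 0.0, -0.02, 0.73]
[-0.6, 0.47, 0.02, 0.0, -0.02, 0.73]
```

move_arm(
  moves=[
    [-0.76,0.11,0.02,0,-0.02,0.73,0],
    [-0.75,0.15,0.02,0,-0.02,0.73,0],
    [-0.74,0.19,0.02,0,-0.02,0.73,0],
    [-0.73,0.24,0.02,0,-0.02,0.73,0],
    [-0.72,0.28,0.02,0,-0.02,0.73,0],
  ],
)

```text
time_s: 2.37
tcp_pos: [442.0, -27.1, 221.4]
tcp_rot: [-2.342, -2.093, -0.016]
force: [0.4, 0.4, -0.1]
gripper_width: 0.5
```

move_arm(
  moves=[
    [-0.7,0.32,0.02,0,-0.02,0.73,0],
    [-0.68,0.36,0.02,0,-0.02,0.73,0],
    [-0.66,0.4,0.02,0,-0.02,0.73,0],
    [-0.63,0.44,0.02,0,-0.02,0.73,0],
    [-0.6,0.47,0.02,0,-0.02,0.73,0],
  ],
)

```text
time_s: 2.78
tcp_pos: [491.6, -180.8, 218.3]
tcp_rot: [2.63, 1.71, 0.012]
force: [-0.6, 0.4, -0.2]
gripper_width: 0.5
```

```bash
python3 -c "
from h import *
where();plan(target(46,150),30)
for c in ('scene','top'):
    snap(c,c+'1')
    for q in ('roller','buffer','seat'):
        for d in optics.mark_of(q,c)[:3]:
            p=w(c,d['position']); print(c,q,round(d['p'],2),p.round(0),'s',((p[:2]-B)@U).round(1),'lat',((p[:2]-B)@N).round(1))
"
```

```text
t 2.78 s 30.8 lat -6.0 z 218.3 F [-0.6  0.4 -0.2] rot [ 0.008 -0.004 -0.028] w 0.5
togo [  0.2  16.3 -68.3] turn [ 0.008 -0.004 -0.028] t 2.7833 F [-0.6  0.4 -0.2]
[0.12, -0.06, 0.57, 0.03, -0.02, -0.12]
[0.12, -0.06, 0.57, 0.03, -0.02, -0.12]
[0.13, -0.05, 0.57, 0.03, -0.02, -0.12]
scene roller 0.97 [ 755. -157.   24.] s 152.5 lat -241.1
scene roller 0.9 [ 512. -109.  103.] s 104.7 lat 2.2
scene roller 0.83 [ 589. -271.   24.] s -15.7 lat -130.8
scene buffer 0.91 [ 473. -203.   68.] s 2.9 lat 3.1
scene seat 0.73 [618. 148. 134.] s 382.7 lat 2.1
top roller 0.73 [ 518. -116.  103.] s 100.6 lat -5.9
top roller 0.45 [ 593. -275.   31.] s -18.2 lat -135.6
top buffer 0.94 [ 476. -210.   72.] s -1.8 lat -2.4
top buffer 0.59 [413. -20.  -2.] s 150.2 lat 127.8
top seat 0.89 [619. 147. 129.] s 382.5 lat 0.2
```

move_arm(
  moves=[
    [0.12,-0.06,0.57,0.03,-0.02,-0.12,0],
    [0.12,-0.06,0.57,0.03,-0.02,-0.12,0],
    [0.13,-0.05,0.57,0.03,-0.02,-0.12,0],
    [0,0,0.35,0,0,0,0],
    [0,0,0.2,0,0,0,0],
  ],
)

```text
time_s: 3.6
tcp_pos: [494.2, -155.5, 127.9]
tcp_rot: [2.592, 1.77, 0.012]
force: [0.4, 0.6, 0.1]
gripper_width: 0.4
```

```bash
python3 -c "
from h import *
where();plan(target(60,116),8)
snap('scene','s2')
im=cv2.imread('pics/s2.png')[110:260,250:450];cv2.imwrite('pics/s2c.png',cv2.resize(im,(800,600),interpolation=cv2.INTER_CUBIC))"
```

```text
t 3.6 s 55.2 lat 1.1 z 127.9 F [0.4 0.6 0.1] rot [ 0.007 -0.005  0.017] w 0.4
togo [  2.8   4.  -11.9] turn [ 0.007 -0.005  0.017] t 3.6 F [0.4 0.6 0.1]
[0.06, 0.01, 0.15, 0.04, -0.03, 0.1]
[0.06, 0.01, 0.15, 0.04, -0.03, 0.1]
```

View pics/s2c.png

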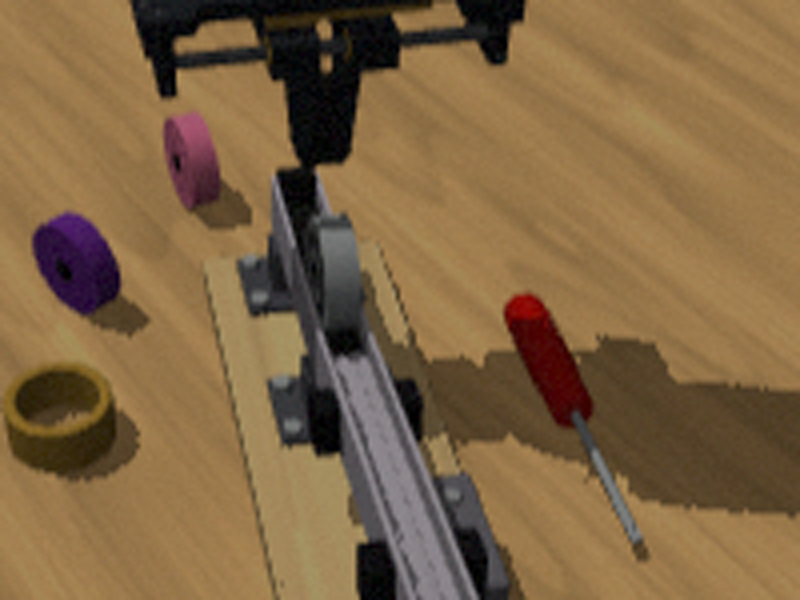

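```bash
python3 -c "
from h import *
i=optics.camera_info('scene');T=np.linalg.inv(i['pose'])
def pr(p):
    c=T[:3,:3]@p+T[:3,3]; u=i['fx']*c[0]/c[2]+i['cx'],i['fy']*c[1]/c[2]+i['cy']; return round((u[0]-250)*4),round((u[1]-110)*4)
for n,p in dict(tcp=target(55,128),tip=target(55,103),tip_hi=target(55,128+0),bufftop=target(0,90),buff=target(0,70),roller=target(103,100),rtop=target(103,130),foot=target(135,70)).items(): print(n,pr(p))
print(T[:3,:3]@target(103,100)+T[:3,3])
"
```

```text
tcp (315, 172)
tip (314, 210)
tip_hi (315, 172)
bufftop (297, 172)
buff (297, 200)
roller (331, 268)
rtop (332, 222)
foot (342, 351)
[ 27.77068612 -54.36716147 807.16009819]
```

The scene crop shows the roller at (335,270) and the shut fingertips at about (325,162). The measured pose should put the tips at (314,210), so the two disagree. I'll check the gripper in the top view before going on.

```bash
python3 -c "
from h import *
where()
snap('top','t3'); snap('scene','s3')
i=optics.camera_info('top');T=np.linalg.inv(i['pose'])
def pr(p):
    c=T[:3,:3]@p+T[:3,3]; return np.array([i['fx']*c[0]/c[2]+i['cx'],i['fy']*c[1]/c[2]+i['cy']])
im=cv2.imread('pics/t3.png')[170:320,280:480]
im=cv2.resize(im,(800,600),interpolation=cv2.INTER_CUBIC)
for n,p in dict(tip=target(55,103),buf=target(0,90),rtop=target(103,130)).items():
    u=(pr(p)-[280,170])*4; print(n,u.round()); cv2.circle(im,tuple(u.astype(int).tolist()),4,(0,255,0),1)
cv2.imwrite('pics/t3c.png',im)"
```

```text
t 3.65 s 55.5 lat 2.0 z 126.9 F [-1.   1.  -1.6] rot [ 0.005 -0.005  0.017] w 0.9
tip [315. 266.]
buf [407. 304.]
rtop [236. 233.]
```

View pics/t3c.png

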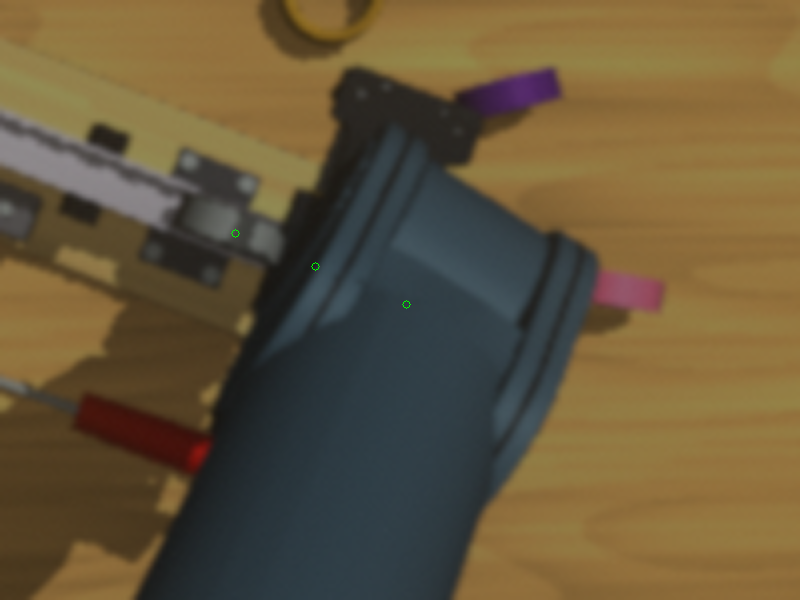

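The top view puts the tip at s≈55, so the reach along the channel is right and only the height is in doubt. I'll enlarge the newer scene picture with projected markers.

```bash
python3 -c "
from h import *
where()
i=optics.camera_info('scene');T=np.linalg.inv(i['pose'])
def pr(p):
    c=T[:3,:3]@p+T[:3,3]; return np.array([i['fx']*c[0]/c[2]+i['cx'],i['fy']*c[1]/c[2]+i['cy']])
im=cv2.imread('pics/s3.png')[60:180,260:420]
im=cv2.resize(im,(800,600),interpolation=cv2.INTER_CUBIC); im=np.clip(im.astype(float)*1.8+20,0,255).astype(np.uint8)
st=manip.get_state();p=st['tcp_pos'];q=R.from_rotvec(st['tcp_rot'])
for n,v in dict(tip=[0,0,25],l=[0,17,25],r=[0,-17,25],tcp=[0,0,0],b1=[0,93,-39],b2=[0,-93,-39]).items():
    u=(pr(p+q.apply(v))-[260,60])*5; print(n,u.round()); cv2.circle(im,tuple(u.astype(int).tolist()),5,(0,255,0),2)
cv2.imwrite('pics/s3c.png',im)"
```

```text
t 3.75 s 54.5 lat 0.4 z 129.2 F [-0.   0.2  0. ] rot [ 0.008 -0.005  0.015] w 0.3
tip [343. 509.]
l [305. 513.]
r [381. 505.]
tcp [344. 462.]
b1 [121. 406.]
b2 [563. 361.]
```

View pics/s3c.png

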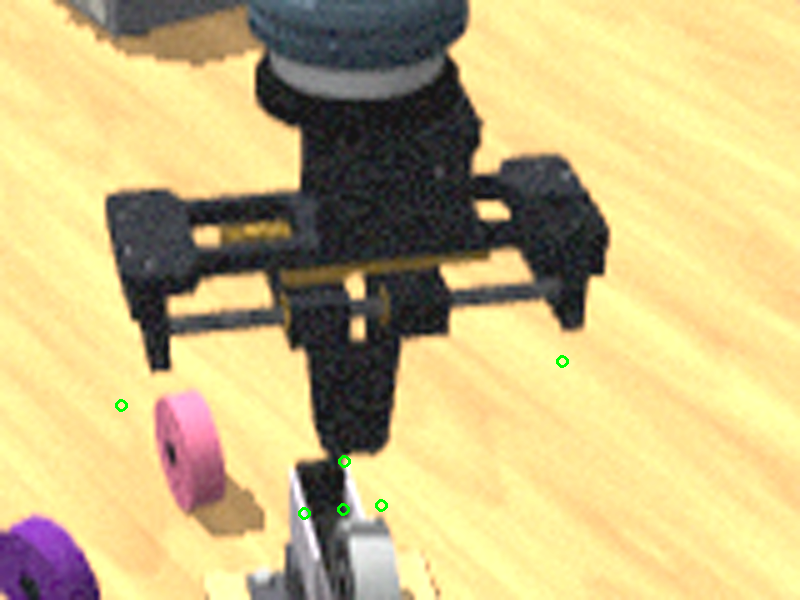

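```bash
python3 -c "
from h import *
def ray(c,u):
    i=optics.camera_info(c);T=np.array(i['pose']);d=T[:3,:3]@[(u[0]-i['cx'])/i['fx'],(u[1]-i['cy'])/i['fy'],1]
    return T[:3,3],d/np.linalg.norm(d)
st=manip.get_state();q=R.from_rotvec(st['tcp_rot'])
for n,a,b in (('front',(108,197),(350,68)),('back',(170,190),(482,118)),('fb',(190,203),(350,68))):
    o1,d1=ray('scene',(a[0]/5+260,a[1]/5+60));o2,d2=ray('top',(b[0]/4+280,b[1]/4+170))
    k=np.linalg.lstsq(np.c_[d1,-d2],o2-o1,rcond=None)[0];p1=o1+k[0]*d1;p2=o2+k[1]*d2
    m=(p1+p2)/2;print(n,m.round(),'gap',np.linalg.norm(p1-p2).round(1),'tool',q.inv().apply(m-st['tcp_pos']).round())
"
```

```text
front [ 592. -157.  279.] gap 7.3 tool [  36.   91. -149.]
back [ 556. -213.  249.] gap 26.1 tool [ -29.   79. -120.]
fb [ 579. -149.  278.] gap 21.8 tool [  39.   77. -148.]
```

The body corner triangulates to tool (36,91), as expected sideways and along the channel. The picture shows the gripper about 30 mm higher than reported. I'll go down in small steps, watching force and picture.

move_arm(
  moves=[
    [0,0,0.15,0.04,-0.03,0.1,0],
    [0,0,0.15,0.04,-0.03,0.1,0],
  ],
)

```text
time_s: 3.92
tcp_pos: [496.6, -157.1, 119.3]
tcp_rot: [2.607, 1.745, 0.006]
force: [-0.1, 0.3, -0.5]
gripper_width: 0.6
```

```bash
cat >> h.py <<'E'
def tipview(name,x0=260,y0=60,k=5,ww=160,hh=120):
    im=snap('scene',name)[:,:,::-1]; i=optics.camera_info('scene');T=np.linalg.inv(i['pose'])
    im=cv2.resize(im[y0:y0+hh,x0:x0+ww],(ww*k,hh*k),interpolation=cv2.INTER_CUBIC); im=np.clip(im.astype(float)*1.8+20,0,255).astype(np.uint8)
    st=manip.get_state();p=st['tcp_pos'];q=R.from_rotvec(st['tcp_rot'])
    c=T[:3,:3]@(p+q.apply([0,0,25]))+T[:3,3]; u=(np.array([i['fx']*c[0]/c[2]+i['cx']-x0,i['fy']*c[1]/c[2]+i['cy']-y0])*k)
    cv2.circle(im,tuple(u.astype(int).tolist()),5,(0,255,0),2); cv2.imwrite(f'pics/{name}c.png',im); print('tip',u.round())
E
python3 -c "
from h import *
where();tipview('s4')"
```

```text
t 3.92 s 54.6 lat -1.7 z 119.3 F [-0.1  0.3 -0.5] rot [ 0.006 -0.001 -0.002] w 0.6
tip [339. 530.]
```

View pics/s4c.png

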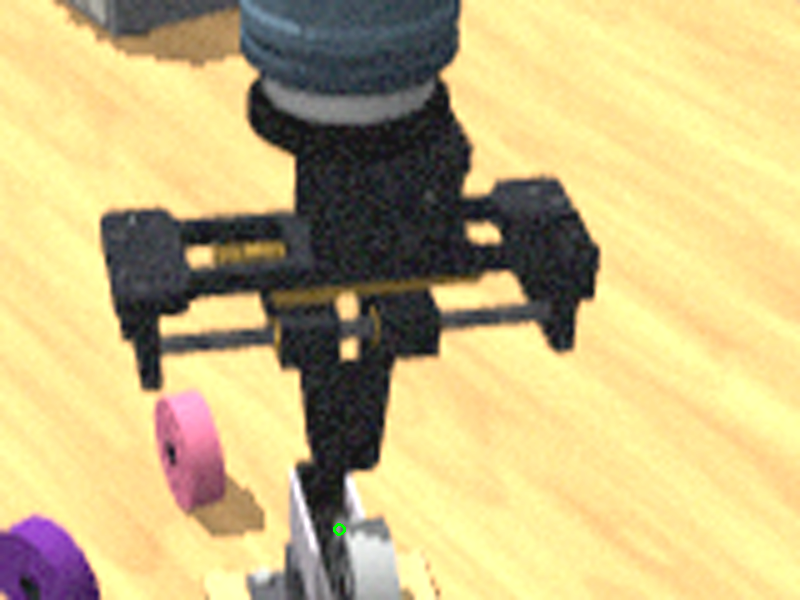

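move_arm(
  moves=[
    [0,0,0.12,0,0,0,0],
    [0,0,0.08,0,0,0,0],
  ],
)

```text
time_s: 4.13
tcp_pos: [497.3, -157.3, 110.7]
tcp_rot: [2.607, 1.743, 0.007]
force: [-0.5, -0.4, -0.3]
gripper_width: 0.2
```

move_arm(
  moves=[
    [0,0,0.06,0,0,0,0],
    [0,0,0.04,0,0,0,0],
  ],
)

```text
time_s: 4.3
tcp_pos: [497.3, -157.5, 106.1]
tcp_rot: [2.607, 1.743, 0.007]
force: [-0.5, -0.4, -0.2]
gripper_width: 0.8
```

```bash
python3 -c "
from h import *
where();tipview('s5')"
```

```text
t 4.3 s 54.6 lat -2.5 z 106.1 F [-0.5 -0.4 -0.2] rot [ 0.007 -0.001 -0.003] w 0.8
tip [337. 552.]
```

No contact at a reported tip height of 81, below the 84 mm wall tops, which bears out the picture. I'll continue down.

move_arm(
  moves=[
    [0,-0.03,0.08,0,0,0,0],
    [0,-0.02,0.08,0,0,0,0],
  ],
)

```text
time_s: 4.52
tcp_pos: [495.7, -156.9, 99.5]
tcp_rot: [2.607, 1.743, 0.007]
force: [0.0, -0.8, -0.1]
gripper_width: 0.2
```

move_arm(
  moves=[
    [0,0,0.08,0,0,0,0],
    [0,0,0.06,0,0,0,0],
  ],
)

```text
time_s: 4.68
tcp_pos: [495.5, -156.9, 93.3]
tcp_rot: [2.607, 1.743, 0.007]
force: [-1.0, 0.4, -0.0]
gripper_width: 0.4
```

```bash
python3 -c "
from h import *
where();tipview('s6')"
```

```text
t 4.68 s 54.4 lat -0.6 z 93.3 F [-1.   0.4 -0. ] rot [ 0.007 -0.001 -0.003] w 0.4
tip [341. 575.]
```

View pics/s6c.png

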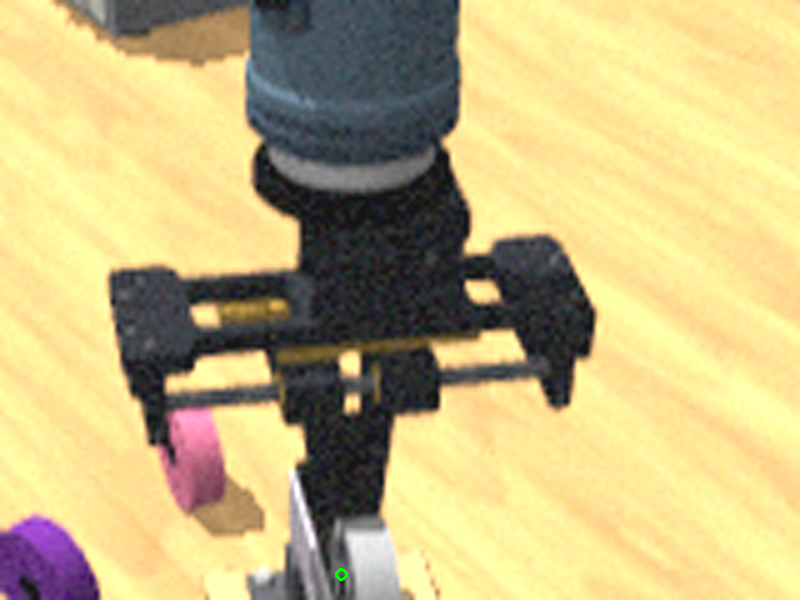

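The tip shows at about (345,512), just behind and above the roller's middle height. By the picture it is about 10 mm above where I want it, so I'll go 10 mm down and then forward gently.

move_arm(
  moves=[
    [0,0,0.09,0,0,0,0],
    [0,0,0.09,0,0,0,0],
    [0,0,0.06,0,0,0,0],
  ],
)

```text
time_s: 4.98
tcp_pos: [495.5, -156.9, 82.7]
tcp_rot: [2.607, 1.743, 0.007]
force: [-0.5, -0.1, 0.0]
gripper_width: 0.5
```

move_arm(
  moves=[
    [0.08,0,0,0,0,0,0],
    [0.08,0,0,0,0,0,0],
    [0.08,0,0,0,0,0,0],
  ],
)

```text
time_s: 5.23
tcp_pos: [498.8, -148.0, 81.9]
tcp_rot: [2.609, 1.741, 0.005]
force: [-0.5, -1.2, 1.0]
gripper_width: 0.7
```

```bash
python3 -c "
from h import *
where()"
```

```text
t 5.23 s 63.8 lat -0.3 z 81.9 F [-0.5 -1.2  1. ] rot [ 0.006  0.    -0.005] w 0.7
```

move_arm(
  moves=[
    [0.1,0,0,0,0,0,0],
    [0.12,0,0,0,0,0,0],
    [0.14,0,0,0,0,0,0],
    [0.14,0,0,0,0,0,0],
    [0.14,0,0,0,0,0,0],
  ],
)

```text
time_s: 5.65
tcp_pos: [510.0, -122.0, 82.4]
tcp_rot: [2.608, 1.741, 0.006]
force: [-0.7, 0.9, -1.1]
gripper_width: 0.3
```

```bash
python3 -c "
from h import *
where();tipview('s7',270,80,5,160,120)"
```

```text
t 5.65 s 92.2 lat -0.8 z 82.4 F [-0.7  0.9 -1.1] rot [ 0.007 -0.    -0.004] w 0.3
tip [306. 549.]
```

View pics/s7c.png

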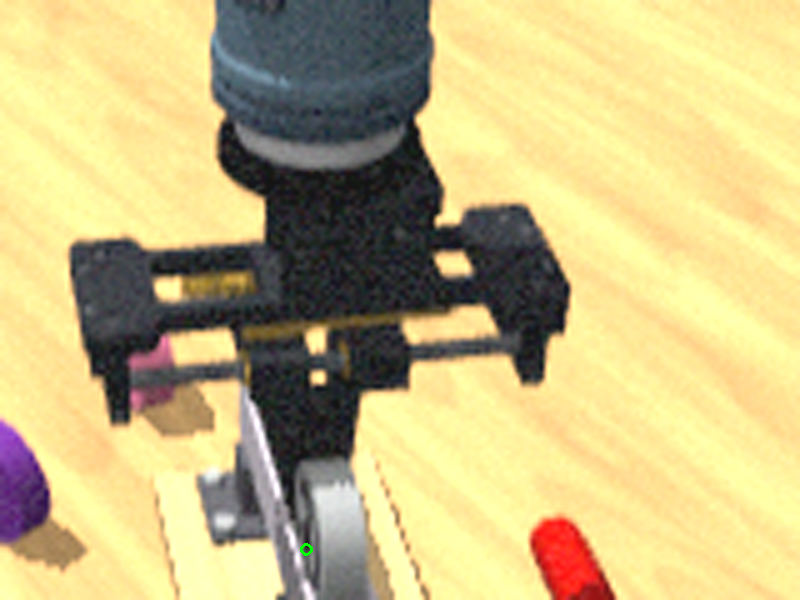

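move_arm(
  moves=[
    [0.14,0,-0.01,0,0,0,0],
    [0.14,0,-0.02,0,0,0,0],
    [0.15,0,-0.02,0,0,0,0],
    [0.15,0,-0.02,0,0,0,0],
    [0.15,0,-0.02,0,0,0,0],
  ],
)

```text
time_s: 6.12
tcp_pos: [522.2, -92.8, 86.5]
tcp_rot: [2.607, 1.74, 0.005]
force: [-0.8, -0.8, 1.9]
gripper_width: 0.2
```

move_arm(
  moves=[
    [0.15,0,-0.02,0,0,0,0],
    [0.15,0,-0.02,0,0,0,0],
    [0.15,0,-0.02,0,0,0,0],
    [0.15,0,-0.02,0,0,0,0],
    [0.15,0,-0.02,0,0,0,0],
  ],
)

```text
time_s: 6.53
tcp_pos: [534.9, -62.0, 91.0]
tcp_rot: [2.607, 1.741, 0.005]
force: [-0.6, -1.1, 0.7]
gripper_width: 0.7
```

```bash
python3 -c "
from h import *
where()
for c in ('scene','top'):
    optics.camera(c)
    for d in optics.mark_of('roller',c)[:4]:
            p=w(c,d['position']); print(c,round(d['p'],2),p.round(0),'s',((p[:2]-B)@U).round(1),'lat',((p[:2]-B)@N).round(1))
"
```

```text
t 6.53 s 157.1 lat -1.1 z 91.0 F [-0.6 -1.1  0.7] rot [ 0.007  0.001 -0.004] w 0.7
scene 0.92 [ 754. -155.   28.] s 153.8 lat -239.3
scene 0.76 [548. -23. 114.] s 198.1 lat 1.7
scene 0.56 [ 479. -328.   35.] s -109.8 lat -50.0
top 0.77 [ 755. -160.   26.] s 149.9 lat -242.3
top 0.64 [ 594. -277.   29.] s -19.6 lat -137.5
top 0.55 [ 481. -330.   32.] s -111.6 lat -52.8
top 0.52 [557. -25. 109.] s 199.5 lat -8.0
```

move_arm(
  moves=[
    [0.15,0,-0.02,0,0,0,0],
    [0.15,0,-0.01,0,0,0,0],
    [0.15,0,-0.02,0,0,0,0],
    [0.15,0,-0.01,0,0,0,0],
    [0.15,0,-0.02,0,0,0,0],
  ],
)

```text
time_s: 7.15
tcp_pos: [545.8, -35.6, 94.2]
tcp_rot: [2.611, 1.734, 0.002]
force: [0.1, -2.4, 0.4]
gripper_width: 0.4
```

move_arm(
  moves=[
    [0.15,0,-0.02,0,0,0,0],
    [0.15,0,-0.02,0,0,0,0],
    [0.15,0,-0.02,0,0,0,0],
    [0.15,0,-0.02,0,0,0,0],
    [0.15,0,-0.02,0,0,0,0],
  ],
)

```text
time_s: 7.57
tcp_pos: [558.8, -4.4, 98.5]
tcp_rot: [2.61, 1.736, 0.002]
force: [-0.6, -1.9, 1.2]
gripper_width: 0.3
```

move_arm(
  moves=[
    [0.15,0,-0.02,0,0,0,0],
    [0.15,0,-0.02,0,0,0,0],
    [0.15,0,-0.02,0,0,0,0],
    [0.15,0,-0.02,0,0,0,0],
    [0.15,0,-0.02,0,0,0,0],
  ],
)

```text
time_s: 7.98
tcp_pos: [571.4, 26.5, 102.8]
tcp_rot: [2.61, 1.736, 0.001]
force: [-0.2, -1.5, 1.4]
gripper_width: 0.7
```

```bash
python3 -c "
from h import *
where()"
```

```text
t 7.98 s 252.8 lat -1.2 z 102.8 F [-0.2 -1.5  1.4] rot [ 0.006  0.004 -0.007] w 0.7
```

move_arm(
  moves=[
    [0.15,0,-0.02,0,0,0,0],
    [0.15,0,-0.01,0,0,0,0],
    [0.15,0,-0.02,0,0,0,0],
    [0.15,0,-0.01,0,0,0,0],
    [0.15,0,-0.02,0,0,0,0],
  ],
)

```text
time_s: 8.4
tcp_pos: [583.9, 57.1, 106.2]
tcp_rot: [2.61, 1.736, 0.0]
force: [-0.5, -1.1, 1.0]
gripper_width: 0.3
```

move_arm(
  moves=[
    [0.12,0,-0.02,0,0,0,0],
    [0.12,0,-0.01,0,0,0,0],
    [0.12,0,-0.02,0,0,0,0],
    [0.12,0,-0.01,0,0,0,0],
    [0.12,0,-0.02,0,0,0,0],
  ],
)

```text
time_s: 8.82
tcp_pos: [593.8, 81.3, 109.5]
tcp_rot: [2.61, 1.736, -0.002]
force: [-0.9, -3.3, 1.7]
gripper_width: 0.5
```

```bash
python3 -c "
from h import *
where()
for c in ('scene','top'):
    optics.camera(c)
    for q in ('roller','seat'):
      for d in optics.mark_of(q,c)[:5]:
            p=w(c,d['position']); l=(p[:2]-B)@N
            if abs(l)<20: print(c,q,round(d['p'],2),p.round(0),'s',((p[:2]-B)@U).round(1),'lat',l.round(1))
"
```

```text
t 8.82 s 312.0 lat -1.2 z 109.5 F [-0.9 -3.3  1.7] rot [ 0.005  0.005 -0.008] w 0.5
scene roller 0.64 [606. 121. 130.] s 353.6 lat 2.4
scene seat 0.81 [615. 146. 132.] s 380.1 lat 4.1
```

move_arm(
  moves=[
    [0.1,0,-0.01,0,0,0,0],
    [0.1,0,-0.02,0,0,0,0],
    [0.1,0,-0.01,0,0,0,0],
    [0.1,0,-0.01,0,0,0,0],
    [0.1,0,-0.01,0,0,0,0],
  ],
)

```text
time_s: 9.53
tcp_pos: [601.3, 97.9, 112.1]
tcp_rot: [2.612, 1.731, -0.005]
force: [-0.0, -0.4, 0.4]
gripper_width: 0.6
```

move_arm(
  moves=[
    [0.08,0,-0.01,0,0,0,0],
    [0.08,0,-0.01,0,0,0,0],
    [0.06,0,-0.01,0,0,0,0],
  ],
)

```text
time_s: 9.78
tcp_pos: [605.7, 109.0, 113.3]
tcp_rot: [2.611, 1.734, -0.002]
force: [-0.1, -0.3, 1.3]
gripper_width: 0.4
```

```bash
python3 -c "
from h import *
where()"
```

```text
t 9.78 s 342.3 lat -1.6 z 113.3 F [-0.1 -0.3  1.3] rot [ 0.005  0.005 -0.01 ] w 0.4
```

move_arm(
  moves=[
    [0.06,0,-0.01,0,0,0,0],
    [0.06,0,-0.01,0,0,0,0],
    [0.05,0,0,0,0,0,0],
  ],
)

```text
time_s: 10.03
tcp_pos: [608.6, 116.3, 114.2]
tcp_rot: [2.611, 1.735, -0.002]
force: [0.1, -1.7, 1.8]
gripper_width: 0.6
```

```bash
python3 -c "
from h import *
where();tipview('s8',300,200,5,160,120)"
```

```text
t 10.03 s 350.0 lat -1.6 z 114.2 F [ 0.1 -1.7  1.8] rot [ 0.005  0.005 -0.009] w 0.6
tip [303. 374.]
```

View pics/s8c.png

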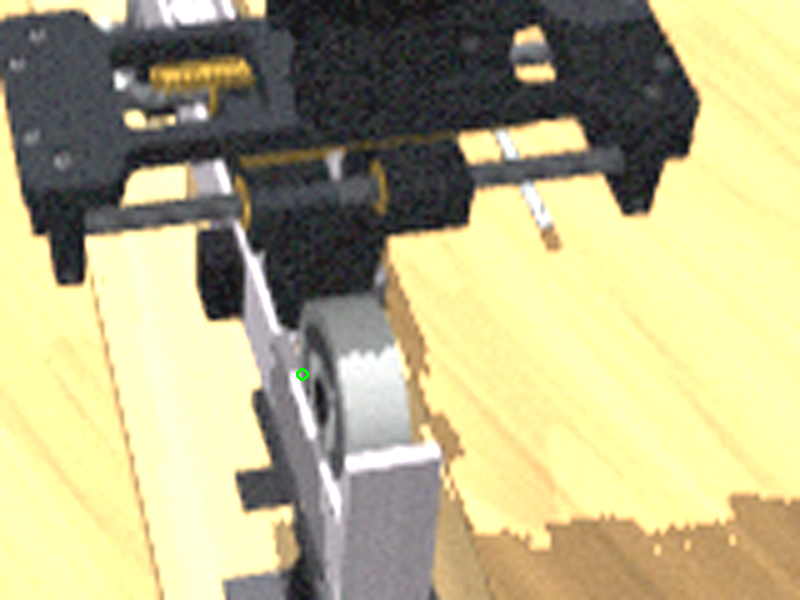

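The roller, at about (355,385), stands close to the end stop at (390,455). I'll nudge 2 mm more, then ease off.

move_arm(
  moves=[
    [0.05,0,0,0,0,0,0],
    [0.03,0,0,0,0,0,0],
  ],
)

```text
time_s: 10.25
tcp_pos: [609.1, 117.7, 113.9]
tcp_rot: [2.61, 1.733, -0.007]
force: [-2.2, -5.3, 2.5]
gripper_width: 0.9
```

move_arm(
  moves=[
    [-0.05,0,0,0,0,0,0],
    [-0.06,0,0,0,0,0,0],
    [-0.06,0,0,0,0,0,0],
    [-0.06,0,0,0,0,0,0],
    [-0.08,0,0,0,0,0,0],
  ],
)

```text
time_s: 10.67
tcp_pos: [604.2, 107.3, 113.7]
tcp_rot: [2.611, 1.735, -0.005]
force: [-0.3, -0.1, 0.0]
gripper_width: 0.6
```

move_arm(
  moves=[
    [-0.08,0,0,0,0,0,0],
    [-0.1,0,0,0,0,0,0],
    [-0.1,0,-0.05,0,0,0,0],
    [-0.1,0,-0.05,0,0,0,0],
    [-0.1,0,-0.05,0,0,0,0],
  ],
)

```text
time_s: 11.08
tcp_pos: [595.9, 88.3, 120.0]
tcp_rot: [2.611, 1.736, -0.004]
force: [-0.4, -0.6, -0.3]
gripper_width: 0.3
```

```bash
python3 -c "
from h import *
where()
for c in ('scene','top'):
    optics.camera(c)
    for q in ('roller','catch_nose'):
      for d in optics.mark_of(q,c)[:5]:
            p=w(c,d['position']); l=(p[:2]-B)@N
            if abs(l)<20: print(c,q,round(d['p'],2),p.round(0),'s',((p[:2]-B)@U).round(1),'lat',l.round(1))
tipview('s9',300,200,5,160,120)
"
```

```text
t 11.08 s 319.4 lat -0.4 z 120.0 F [-0.4 -0.6 -0.3] rot [ 0.004  0.006 -0.008] w 0.3
scene roller 0.87 [617. 146. 135.] s 381.2 lat 1.6
scene catch_nose 0.72 [609. 129. 103.] s 361.7 lat 2.4
top roller 0.22 [ 477. -213.   70.] s -4.1 lat -5.1
tip [285. 292.]
```

View pics/s9c.png

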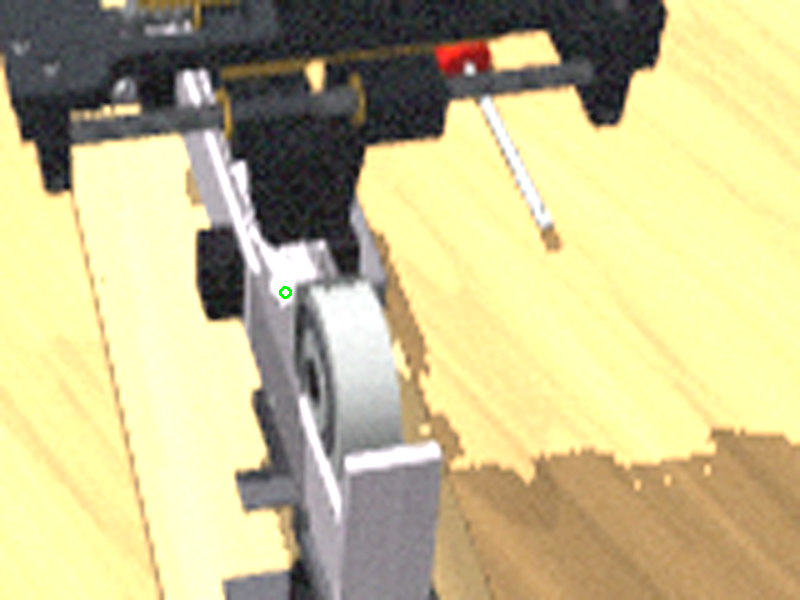

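The end stop was felt at about 5 N. The roller has come back to s≈381, the seat, with the finger clear of it. I'll raise the tool, check again and hand in.

move_arm(
  moves=[
    [-0.2,0,-0.3,0,0,0,0],
    [-0.2,0,-0.5,0,0,0,0],
    [-0.2,0,-0.6,0,0,0,0],
    [-0.2,0,-0.6,0,0,0,0],
    [0,0,0,0,0,0,0],
  ],
)

```text
time_s: 11.85
tcp_pos: [581.5, 57.6, 203.9]
tcp_rot: [2.61, 1.739, -0.011]
force: [1.8, -0.5, -0.4]
gripper_width: 0.7
```

move_arm(
  moves=[
    [0,0,0,0,0,0,0],
    [0,0,0,0,0,0,0],
    [0,0,0,0,0,0,0],
  ],
)

```text
time_s: 12.1
tcp_pos: [581.6, 56.9, 205.6]
tcp_rot: [2.611, 1.737, -0.007]
force: [-0.2, 0.0, -0.3]
gripper_width: 0.6
```

```bash
python3 -c "
from h import *
where()
ok=0
for c in ('scene','top'):
    optics.camera(c)
    for d in optics.mark_of('roller',c)[:5]:
            p=w(c,d['position']); l=(p[:2]-B)@N; s=(p[:2]-B)@U
            if abs(l)<20: print(c,round(d['p'],2),p.round(0),'s',s.round(1)); ok|=abs(s-381.5)<6
if ok: job.close_job(); print('closed')
"
```

```text
t 12.1 s 284.9 lat 0.9 z 205.6 F [-0.2  0.  -0.3] rot [ 0.002  0.007 -0.007] w 0.6
scene 0.86 [616. 145. 135.] s 379.2
top 0.41 [532. -81.  73.] s 138.1
the job is handed in; nothing more can be done
closed
```

The roller is up behind the catch and resting there, and I handed the job in at about 12 s. I pushed it up the slope with the shut fingertips at about 70 mm/s, slower near the top. The push went on until the end stop was felt at about 6 N; then I eased back and raised the tool clear.

**Last checks:**
- **Roller position:** the scene camera found the roller 381 mm along the channel from the buffer after release, and 379 mm about a second later. The seat is at about 381 mm, so it stayed put within the measuring error.
- **Clearance:** with the tool raised, the wrist force was about zero and nothing was touched.

**What disagreed or was not confirmed:**
- **Tool height:** the arm reported the tool about 30 mm lower than the scene picture showed. Lowering it past the reported wall height met no contact, so I set the pushing height from the picture.
- **Top camera:** it did not recognise the roller at the seat. Its only hit near the channel (p = 0.41) was at the foot of the slope, and I took it as false because the scene camera saw the roller at the top.
- **Catch:** I did not see it clearly up. I judge that it is up because the roller came back from the end stop and held at the seat instead of rolling down.
- **Loose things:** I made no separate check of them; I saw no contact with any of them.

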